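# Mount two porcelain collars on the checking turntable and hold its enabling plunger

### The job

Get the mug-checking turntable ready: lower the wide ceramic ring and then the narrower one down its upright post until each is fully home (wide one flat on the disc, narrow one flat on the wide one) and let go; do not just drop them, they are brittle. Then press the spring-loaded plunger of the enabling box straight down with the fingertips until its flat top is level with the top of the thin steel marker pin beside it (12 mm down, half its travel), never through to its bottom stop, and finish while still holding it there: do not let it come up. Leave the spanner, the mugs, the bowl and the jar where they are.

Things in the scene. Friction and masses are not known exactly. Their poses are not given: they have to be found in the camera images.
- wide_ring: the wide ring: flat unglazed (beige) ceramic ring lying on the table, outside diameter 60 mm, bore 22 mm, 18 mm high, about 0.1 kg; origin at the centre of its underside, z up
- narrow_ring: the narrow ring: same ceramic, outside diameter 42 mm, bore 22 mm, 20 mm high, about 0.05 kg, lying on the table; origin at the centre of its underside, z up
- stand: the turntable, fixed to the table: grey square box 100 x 100 x 24 mm with an aluminium disc (72 mm across, 8 mm thick) on it and a steel post standing in the middle; origin under its centre on the table, yaw varies
- seat (a point): centre of the disc's upper face, 32 mm above the table, on the post's axis (z up). The fixed post is 16 mm in diameter and rises 50 mm above this point, its top 10 mm tapering to 6 mm across. The wide ring is home with its underside at this height, the narrow one with its underside 18 mm above it
- station: the enabling box, fixed to the table: grey box 80 mm (its x) x 120 mm (its y) x 45 mm high; origin under its centre on the table. On its top stand the plunger (at its y = -20 mm) and the thin steel marker pin (at its y = +45 mm)
- plunger_top (a point): centre of the flat top of the black round plunger head (40 mm across, 10 mm thick, on an 18 mm stem); 85 mm above the table when released, 73 mm when held half way, 61 mm at the bottom stop
- marker_top (a point): centre of the top of the fixed marker pin (10 mm diameter), 73 mm above the table, 65 mm from the plunger's axis
- plunger (a joint): travel of the plunger in m: 0 released (up), 0.024 at the bottom stop, grows as pressed straight down. A spring pushes it back up: about 4 N at the start of travel, 8 N half way, 12 N at the bottom; it returns when let go
- spanner: small steel spanner, about 130 mm long, 7 mm thick, origin near its middle, lying flat between the rings; bystander
- mug_a: white porcelain mug standing mouth down, 78 mm tall and 78 mm across, with a handle; origin under its centre; bystander
- mug_b: another such mug; bystander
- mug_c: another such mug; bystander
- bowl: small white porcelain bowl, 110 mm across, 50 mm tall; bystander
- glaze_jar: amber glass jar with a lid, 60 mm across, 80 mm tall; bystander

How it is judged:
By the outcome, as a careful person would: the job done as asked, in the order asked, and still so for the second after the job is handed in, while the arm keeps its last pose, push and grip.
It also fails if it takes over 72 s, if anything falls off the work surface, if the arm or the gripper's body presses on something with over 40 N, if the wrist force passes 120 N, or if a joint passes its speed limit or range.

### The arm

A 6-joint arm with a two-finger parallel gripper is mounted at the origin on the work surface. World frame = base frame: x ahead of the robot, y to its left, z up, the work surface at z = 0. Lengths are in m, angles in degrees, forces in N, time in s.
With the tool pointing down it reaches from about 0.4 to 0.825 m from the base axis. Payload 7 kg.
Tool frame: the origin (TCP) lies midway between the tips of the shut fingers; the grasp point (between the pads) lies r.grip_depth behind it (r.grip_depth is the distance from the TCP to the grasp point, in m); z points along the fingers, y is the line along which they close (so a half turn about z gives the same grasp; the last joint's range is limited). The gripper opens to 88 mm and grips with 3 to 60 N. Pads are 19 mm wide; open, the fingers measure 130 mm over their backs; the gripper's body (78 mm by 193 mm) begins 47 mm behind the grasp point.
Start: joints at [87.038, 20.546, 0.682, 0, -70.136, -16.507], TCP at [0.225, 0.636, 0.194] pointing down, gripper open.
Joint ranges: [-176.03, 176.03], [-82.01, 121.73], [-58.28, 71.71], [-173.87, 95.51], [-174.79, -0.11], [-173.66, 173.66]. Speed limits (degrees/s): [136.94, 136.94, 172.46, 180, 180, 180].

### API

Orientations are given as [roll, pitch, yaw] about the fixed x, y, z axes, in that order (R = Rz(yaw) Ry(pitch) Rx(roll)).
In Python, from plant import r, viewer, workorder, get_state gives the robot as it stands (r), with the cameras (viewer), the readings as plain functions and the job (workorder).
- The arm moves only by the shell command python3 drive.py 'ROWS' [OPENING] [FORCE]. ROWS is a JSON list of rows, 1 to 12 of them, each of 6 numbers: dx, dy, dz in m, then a rotation vector rx, ry, rz in degrees; each row is the pose to reach, as a shift and turn from the pose commanded when the command began, along the tool's axes at that moment; what a row does not reach only later rows make up. A row lasts 1/12 s, in which the tool goes at most 0.0417 m and 7.16 degrees, less where a joint would pass 70% of its speed; a pose out of reach is approached as far as the arm can. OPENING is the finger opening in m, set as the command begins (- or left out keeps the last). The fingers move at their own pace and stop on an object; FORCE is the grip in N (left out, the last holds). Time passes only in rows, so rows that do not move let the fingers close. It prints the time, the measured TCP pose, the force, the opening and the grip force at its end.
- get_state(): the state, without advancing time (a new reading comes with each control period).
- viewer.capture(name): name is "side" or "top" or "wrist"; returns a dict with "frame" (400x640x3 uint8, red, green, blue), "z_map" (400x640 float32, m along the optical axis (not along the pixel's ray), 0 where there is no reading), "fx", "fy", "cx", "cy" (pixels), "cam_to_world" (4x4, takes a point from camera to world coordinates). Camera axes: x right, y down, z forward; pixel columns grow to the right and rows downward; lengths in m; the calibration is good to about 2 mm. A picture is of the moment at which its call begins.
- workorder.close_job(): hands the job in; it is judged then, once.
The state is a dict: "time_s": time; "joints": joint angles; "qd": joint speeds; "joint_torque": joint torques, N m; "tcp_pos": TCP position; "eef_rot": TCP orientation; "contact_force": force on the tool from outside, world axes, zero at the start; "moment": the same for the moment, N m; "gripper_width": finger opening in m; "gripper_force": force on a finger pad.
Only numpy, scipy, OpenCV 4.12 (cv2) and the standard library are available. Lean on these libraries where they do the work, as an engineer would, in place of code of your own. Each camera call takes 0.05 s, during which the arm holds its last target. There are 200 camera calls.

## Working session

There is one attempt and no reset: what is moved stays moved. The work goes in short steps, Python scripts to look and compute and a shell command to move; the robot and the scene stay as the last step left them, time stands still between calls to the robot, and variables do not carry over. Pictures are saved under pics/ and viewed, at most 10 in all, crops included, and the job is handed in when it is done.

```bash
ls; mkdir -p pics; python3 - <<'E'
from plant import r, viewer, workorder, get_state
import cv2,numpy as np
print(r.grip_depth); print(get_state())
for n in ("top","side"):
    c=viewer.capture(n); cv2.imwrite(f"pics/{n}0.png",c["frame"][:,:,::-1]); print(n,c["fx"],c["cx"],c["cy"],np.round(c["cam_to_world"],3).tolist())
    np.savez(f"{n}0.npz",**c)
E
```

```text
drive.py
pics
plant.py
0.0188
{'time_s': 0.0, 'joints': array([ 8.70388434e+01,  2.05908634e+01,  6.35251351e-01, -2.20092606e-02,
       -7.01375843e+01, -1.65076897e+01]), 'qd': array([ 0.09035327,  0.07635024,  0.06582133,  0.08039815, -0.02671678,
        0.04019985]), 'joint_torque': array([ 7.02877533e-04, -5.82715344e+01,  2.93062645e+01,  6.99704692e+00,
        6.97860582e-03, -1.33429407e-04]), 'tcp_pos': array([0.22480112, 0.63588597, 0.19343449]), 'eef_rot': array([ 1.79904765e+02, -6.64650868e-03, -1.94763355e+01]), 'contact_force': array([-0.28669214, -0.01346635,  0.0774952 ]), 'moment': array([-0.03854239,  0.01530408, -0.03294372]), 'gripper_force': 0.0, 'gripper_width': 0.0877184994544487}
top 490.00674870213805 317.16110946540334 204.15849508358465 [[0.036, -0.977, 0.212, 0.335], [-0.999, -0.035, 0.008, 0.026], [-0.0, -0.212, -0.977, 1.271], [0.0, 0.0, 0.0, 1.0]]
side 429.29556423821896 322.08792277951386 195.9201838264184 [[-0.986, -0.11, 0.122, 0.472], [-0.164, 0.692, -0.703, 0.665], [-0.007, -0.714, -0.7, 0.725], [0.0, 0.0, 0.0, 1.0]]
```

View pics/top0.png

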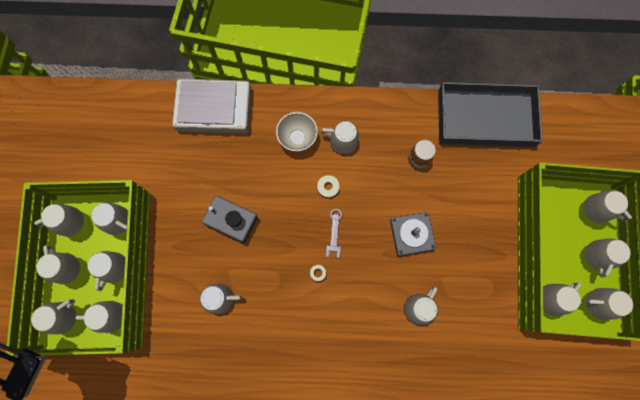

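View pics/side0.png

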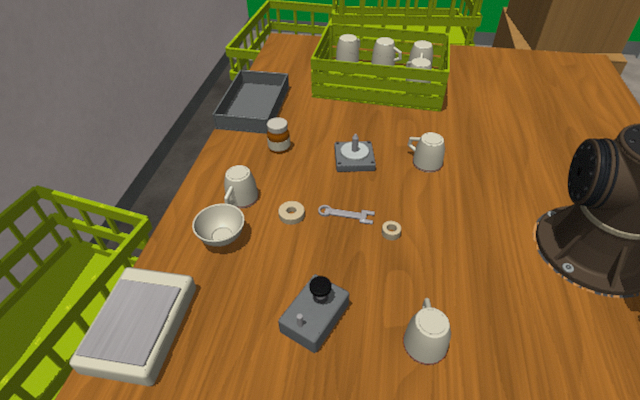

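The top view shows the wide ring at about (328,186), the narrow ring at (318,272), and the spanner between them. The stand and post are at (413,233), the plunger at (234,218) and the marker pin at (211,209). In the side view the same things are at (291,212), (391,230), (355,150), (320,288) and (300,320). I'll measure both rings, the stand and the plunger from these two views.

```bash
cat > h.py <<'E'
import numpy as np, cv2
from scipy.spatial.transform import Rotation as R
def ray(c,u,v):
    T=c["cam_to_world"]; d=T[:3,:3]@np.array([(u-c["cx"])/c["fx"],(v-c["cy"])/c["fy"],1.]); return T[:3,3],d
def onplane(c,u,v,z):
    o,d=ray(c,u,v); return o+d*(z-o[2])/d[2]
def tri(rays):
    A=np.zeros((3,3));b=np.zeros(3)
    for o,d in rays:
        d=d/np.linalg.norm(d);P=np.eye(3)-np.outer(d,d);A+=P;b+=P@o
    x=np.linalg.solve(A,b)
    return x,[np.linalg.norm(np.cross(x-o,d/np.linalg.norm(d))) for o,d in rays]
def depthpt(c,u,v):
    o,d=ray(c,u,v);return o+d*c["z_map"][int(round(v)),int(round(u))]
def proj(c,p):
    T=np.linalg.inv(c["cam_to_world"]);q=T[:3,:3]@np.asarray(p)+T[:3,3]
    return np.array([c["cx"]+c["fx"]*q[0]/q[2],c["cy"]+c["fy"]*q[1]/q[2]])
def blobs(mask,amin=30):
    n,l,s,ce=cv2.connectedComponentsWithStats(mask.astype(np.uint8))
    return [(l==i,s[i],ce[i]) for i in range(1,n) if s[i,4]>=amin]
def goal(st,p,yaw=None):
    """shift in tool axes to world p, and turn (deg) about tool z to bring tool yaw"""
    M=R.from_euler("xyz",st["eef_rot"],degrees=True)
    return M.inv().apply(np.asarray(p)-st["tcp_pos"])
E
python3 - <<'E'
from h import *
t=dict(np.load("top0.npz"));s=dict(np.load("side0.npz"))
def roi(c,u,v,w): 
    return c["frame"][v-w:v+w,u-w:u+w].astype(int)
for nm,(a,b) in dict(wide=((328,186),(291,212)),narrow=((318,272),(391,230))).items():
    rs=[]
    for c,(u,v) in ((t,a),(s,b)):
        w=18;f=roi(c,u,v,w); hsv=cv2.cvtColor(f.astype(np.uint8),cv2.COLOR_RGB2HSV)
        m=(hsv[...,1]<110)&(hsv[...,2]>195)
        bl=max(blobs(m,5),key=lambda x:x[1][4])
        cnt=max(cv2.findContours(bl[0].astype(np.uint8),cv2.RETR_EXTERNAL,cv2.CHAIN_APPROX_NONE)[0],key=cv2.contourArea)
        (x,y),ax,an=cv2.fitEllipse(cnt); print(nm,x+u-w,y+v-w,ax,bl[1][4]); rs.append(ray(c,x+u-w,y+v-w))
    print(nm,tri(rs))
print([depthpt(t,*p).round(3) for p in ((328-9,186),(318-5,272),(405,233),(234,218),(211,209),(334,230))])
print([depthpt(s,*p).round(3) for p in ((345,152),(320,286),(355,137),(300,318))])
E
```

```text
wide 327.8364429473877 185.41164016723633 (19.398452758789062, 20.08922004699707) 258
wide 290.6545715332031 209.96226024627686 (16.625368118286133, 23.831790924072266) 269
wide (array([0.65858114, 0.00924428, 0.0168327 ]), [np.float64(0.00034428362963576483), np.float64(0.00034428362963584864)])
narrow 317.5118579864502 272.2033634185791 (13.417789459228516, 14.143243789672852) 83
narrow 391.2011909484863 227.46490097045898 (11.548874855041504, 16.873512268066406) 96
narrow (array([0.42984716, 0.02845249, 0.01913917]), [np.float64(0.0004228190925085748), np.float64(0.00042281909250852526)])
[array([0.656, 0.032, 0.02 ]), array([0.43 , 0.04 , 0.018]), array([ 0.536, -0.191,  0.034]), array([0.551, 0.239, 0.084]), array([0.574, 0.3  , 0.072]), array([ 0.542, -0.011,  0.006])]
[array([ 0.561, -0.204,  0.029]), array([0.55 , 0.244, 0.084]), array([ 0.538, -0.211,  0.075]), array([0.574, 0.304, 0.072])]
```

```bash
python3 - <<'E'
from plant import r, viewer, workorder, get_state
from h import *
c=viewer.capture("wrist"); s=get_state()
M=R.from_euler("xyz",s["eef_rot"],degrees=True).as_matrix()
T=c["cam_to_world"]
print("cam pos in tool",M.T@(T[:3,3]-s["tcp_pos"]),"cam rot in tool\n",(M.T@T[:3,:3]).round(3),c["fx"])
print(goal(s,[0.659,0.009,0.2]), M.round(3))
E
```

```text
cam pos in tool [ 0.06742886 -0.00099704 -0.19052364] cam rot in tool
 [[-0.    -0.966 -0.258]
 [ 1.    -0.     0.   ]
 [-0.    -0.258  0.966]] 333.3805996965849
[ 0.61833171  0.446414   -0.0057006 ] [[ 0.943 -0.333 -0.   ]
 [-0.333 -0.943 -0.001]
 [ 0.     0.001 -1.   ]]
```

```bash
python3 drive.py '[[0.309,0.223,0,0,0,-19.5],[0.309,0.223,0,0,0,-19.5],[0.309,0.223,0,0,0,-19.5],[0.309,0.223,0,0,0,-19.5],[0.309,0.223,0,0,0,-19.5],[0.309,0.223,0,0,0,-19.5],[0.309,0.223,0,0,0,-19.5],[0.309,0.223,0,0,0,-19.5],[0.309,0.223,0,0,0,-19.5],[0.309,0.223,0,0,0,-19.5]]' 0.088
python3 drive.py '[[0.217,0.314,0,0,0,0],[0.217,0.314,0,0,0,0],[0.217,0.314,0,0,0,0],[0.217,0.314,0,0,0,0],[0.217,0.314,0,0,0,0],[0.217,0.314,0,0,0,0],[0.217,0.314,0,0,0,0],[0.217,0.314,0,0,0,0],[0.217,0.314,0,0,0,0],[0.217,0.314,0,0,0,0],[0.217,0.314,0,0,0,0],[0.217,0.314,0,0,0,0]]'
python3 - <<'E'
from plant import r, viewer, workorder, get_state
from h import *
c=viewer.capture("wrist"); s=get_state(); print(s["tcp_pos"],s["eef_rot"],s["joints"],s["contact_force"])
cv2.imwrite("pics/w1.png",c["frame"][:,:,::-1]); np.savez("w1.npz",**c)
print(proj(c,[.6586,.0092,.018]),proj(c,[.43,.0285,.02]))
E
```

```text
time_s: 0.98
tcp_pos: [0.4439, 0.3185, 0.1944]
eef_rot: [179.9, 0.0, -0.2]
contact_force: [-0.3, 1.4, 0.7]
gripper_width: 0.0878
gripper_force: 0.0
time_s: 1.98
tcp_pos: [0.6589, 0.0087, 0.1936]
eef_rot: [180.0, 0.1, -0.1]
contact_force: [-0.2, 1.3, 0.7]
gripper_width: 0.0877
gripper_force: 0.0
[0.65870944 0.00948148 0.19390497] [-1.79997549e+02  4.80285623e-02  6.47352968e-03] [ 1.77401509e+01  1.90816717e+01 -1.52200199e+00 -1.81176915e-02
 -6.94413271e+01  7.22726906e+01] [-1.41047382  0.12738629  0.13986615]
[319.59870526 171.7608701 ] [304.69934595 347.34143683]
```

View pics/w1.png

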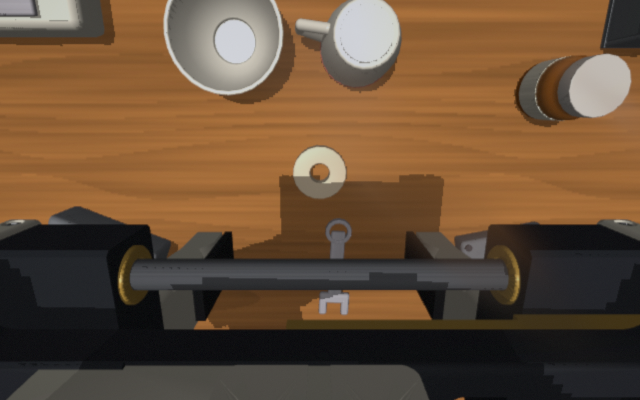

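The wrist view shows the wide ring at (320,172). That matches the projection of the two-view estimate, (319.6,171.8). The spanner is below it at (338,232), and the bowl and mug are well clear. I'll refine the ring centre before descending.

```bash
cat >> h.py <<'E'
def ring(c,u,v,w,z,smax=110,vmin=100):
    """outer ellipse and bore centre of a beige ring near (u,v) cast on plane z"""
    u,v=int(u),int(v);f=np.ascontiguousarray(c["frame"][v-w:v+w,u-w:u+w]); hsv=cv2.cvtColor(f,cv2.COLOR_RGB2HSV)
    m=(hsv[...,1]<smax)&(hsv[...,2]>vmin)
    bl=max(blobs(m,20),key=lambda x:x[1][4])[0].astype(np.uint8)
    cs,hi=cv2.findContours(bl,cv2.RETR_CCOMP,cv2.CHAIN_APPROX_NONE)
    out=[]
    for k,q in enumerate(cs):
        if len(q)>15:
            (x,y),ax,_=cv2.fitEllipse(q); out.append((hi[0][k][3]>=0,np.round([x+u-w,y+v-w],1),np.round(ax,1),onplane(c,x+u-w,y+v-w,z).round(4)))
    return out
E
python3 - <<'E'
from h import *
c=dict(np.load("w1.npz"))
for o in ring(c,320,172,36,0.018): print(o)
print([depthpt(c,u,v).round(4) for u,v in ((303,172),(337,172),(320,156),(320,189))])
E
```

```text
(np.False_, array([319.2, 171.8]), array([52.5, 52.7]), array([0.6586, 0.0096, 0.018 ]))
(np.True_, array([318.7, 172.4]), array([17.8, 20.8]), array([0.6579, 0.0102, 0.018 ]))
[array([0.6582, 0.0277, 0.0172]), array([ 0.6584, -0.0102,  0.0186]), array([0.6763, 0.0088, 0.0192]), array([0.6389, 0.0088, 0.0183])]
```

```bash
python3 drive.py '[[0,0,0.03,0,0,0],[0,0,0.065,0,0,0],[0,0,0.1,0,0,0],[0,0,0.13,0,0,0],[0,0,0.155,0,0,0],[0,0,0.17,0,0,0],[0,0,0.18,0,0,0],[0,0,0.184,0,0,0],[0,0,0.187,0,0,0],[0,0,0.189,0,0,0],[0,0,0.189,0,0,0]]'
python3 drive.py '[[0,0,0,0,0,0],[0,0,0,0,0,0],[0,0,0,0,0,0],[0,0,0,0,0,0],[0,0,0,0,0,0],[0,0,0,0,0,0],[0,0,0,0,0,0],[0,0,0,0,0,0]]' 0.05 15
```

```text
time_s: 2.95
tcp_pos: [0.6597, 0.0097, 0.0062]
eef_rot: [-180.0, -0.1, 0.1]
contact_force: [0.0, 0.0, -0.1]
gripper_width: 0.0876
gripper_force: 0.0
time_s: 3.62
tcp_pos: [0.6591, 0.0092, 0.0054]
eef_rot: [-180.0, 0.0, 0.0]
contact_force: [-0.9, 0.3, 0.0]
gripper_width: 0.0501
gripper_force: 0.0
```

```bash
python3 - <<'E'
from plant import r, viewer, workorder, get_state
from h import *
a=viewer.capture("wrist")["frame"]; b=viewer.capture("side"); print(proj(b,[.6586,.0095,.02]))
u,v=290,210
b=cv2.resize(b["frame"][v-60:v+60,u-96:u+96],(640,400),interpolation=cv2.INTER_CUBIC)
cv2.imwrite("pics/g1.png",np.hstack([cv2.resize(a,(400,250)),cv2.resize(b,(400,250))])[:,:,::-1])
E
```

```text
[290.3955794  209.03814957]
```

View pics/g1.png

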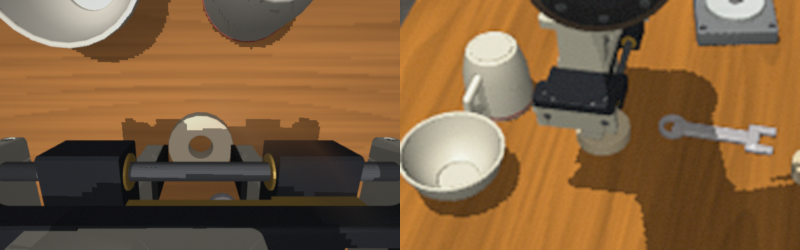

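The left half (wrist view) shows the ring centred between the fingers. In the right half (side view) the finger ends just above the ring top, at about (585,122). So the open tips sit higher than the TCP, and the fingers closed over the ring without gripping it. I'll measure the tip height from depth.

```bash
python3 - <<'E'
from plant import r, viewer, workorder, get_state
from h import *
b=viewer.capture("side"); print(get_state()["tcp_pos"])
for u in (284,288,292):
    for v in range(192,226,3):
        print(u,v,depthpt(b,u,v).round(3),b["frame"][v,u])
E
```

```text
[0.65915265 0.00925352 0.00531524]
284 192 [0.647 0.085 0.147] [41 43 48]
284 195 [0.646 0.091 0.145] [44 46 50]
284 198 [0.644 0.1   0.146] [42 45 47]
284 201 [0.643 0.104 0.142] [41 44 47]
284 204 [0.643 0.104 0.134] [94 91 80]
284 207 [0.646 0.098 0.119] [127 124 108]
284 210 [0.647 0.098 0.111] [128 125 111]
284 213 [0.663 0.048 0.046] [126 123 109]
284 216 [0.668 0.033 0.02 ] [128 118  98]
284 219 [0.668 0.034 0.012] [129 118  93]
284 222 [0.669 0.034 0.001] [124 112  89]
284 225 [0.667 0.043 0.001] [105  66  25]
288 192 [0.64  0.083 0.146] [45 45 50]
288 195 [0.638 0.09  0.145] [43 48 50]
288 198 [0.636 0.097 0.145] [42 43 44]
288 201 [0.635 0.105 0.144] [44 49 49]
288 204 [0.635 0.105 0.137] [50 52 51]
288 207 [0.638 0.098 0.12 ] [126 123 108]
288 210 [0.639 0.098 0.111] [127 124 108]
288 213 [0.653 0.049 0.049] [125 124 109]
288 216 [0.66  0.029 0.017] [123 117  99]
288 219 [0.658 0.037 0.016] [134 123  99]
288 222 [0.659 0.036 0.005] [131 119  97]
288 225 [ 0.659  0.039 -0.002] [110  70  28]
292 192 [0.632 0.08  0.145] [36 39 42]
292 195 [0.63  0.089 0.146] [33 39 41]
292 198 [0.629 0.097 0.146] [66 70 70]
292 201 [0.627 0.104 0.145] [46 48 51]
292 204 [0.627 0.105 0.137] [20 22 26]
292 207 [0.63  0.097 0.121] [114 112  98]
292 210 [0.631 0.096 0.111] [98 96 86]
292 213 [0.647 0.041 0.041] [117 112  96]
292 216 [0.651 0.03  0.019] [133 121 100]
292 219 [0.65  0.035 0.015] [137 125 102]
292 222 [0.65  0.037 0.007] [129 120  97]
292 225 [0.649 0.04  0.001] [107  71  31]
```

```bash
python3 - <<'E'
from plant import r, viewer, workorder, get_state
from h import *
c=viewer.capture("wrist"); s=get_state()
v,u=np.mgrid[0:400,0:640]; z=c["z_map"]
P=np.stack([(u-c["cx"])/c["fx"]*z,(v-c["cy"])/c["fy"]*z,z],-1)@c["cam_to_world"][:3,:3].T+c["cam_to_world"][:3,3]
Q=P-s["tcp_pos"]
# points near fingers: 15<|y|<75, |x|<40, z between 0.02 and 0.12
for lo in np.arange(-.005,.15,.01):
    m=(z>0)&(abs(Q[...,0])<.04)&(abs(Q[...,1])<.08)&(Q[...,2]>=lo)&(Q[...,2]<lo+.01)
    for sg in (1,-1):
        q=Q[m&(Q[...,1]*sg>0)]
        if len(q): print(round(lo,3),sg,len(q),np.percentile(q,[2,98],axis=0).round(3).tolist())
E
```

```text
-0.005 1 3863 [[-0.012, 0.001, -0.005], [0.039, 0.078, 0.002]]
-0.005 -1 3885 [[-0.012, -0.078, -0.005], [0.039, -0.002, 0.002]]
0.005 1 2896 [[-0.015, 0.001, 0.007], [0.027, 0.028, 0.014]]
0.005 -1 2752 [[-0.015, -0.026, 0.007], [0.027, -0.001, 0.014]]
0.025 1 38 [[-0.005, 0.027, 0.032], [0.009, 0.03, 0.035]]
0.025 -1 37 [[-0.004, -0.027, 0.032], [0.009, -0.023, 0.035]]
0.035 1 286 [[-0.002, 0.027, 0.036], [0.01, 0.042, 0.045]]
0.035 -1 289 [[-0.002, -0.039, 0.035], [0.01, -0.023, 0.045]]
0.045 1 413 [[0.003, 0.027, 0.045], [0.01, 0.042, 0.055]]
0.045 -1 404 [[0.003, -0.039, 0.045], [0.01, -0.023, 0.055]]
0.055 1 352 [[-0.01, 0.027, 0.055], [0.01, 0.043, 0.065]]
0.055 -1 361 [[-0.01, -0.039, 0.055], [0.01, -0.023, 0.065]]
0.065 1 149 [[-0.011, 0.027, 0.065], [0.01, 0.042, 0.075]]
0.065 -1 147 [[-0.011, -0.038, 0.065], [0.01, -0.023, 0.075]]
0.075 1 490 [[-0.011, 0.027, 0.076], [0.003, 0.031, 0.085]]
0.075 -1 489 [[-0.01, -0.027, 0.076], [0.003, -0.023, 0.085]]
0.085 1 251 [[-0.004, 0.03, 0.085], [0.01, 0.031, 0.095]]
0.085 -1 252 [[-0.004, -0.027, 0.085], [0.01, -0.027, 0.095]]
0.095 1 633 [[0.004, 0.03, 0.095], [0.037, 0.059, 0.105]]
0.095 -1 1984 [[-0.022, -0.08, 0.096], [0.037, -0.027, 0.105]]
0.105 1 4622 [[0.014, 0.002, 0.105], [0.037, 0.078, 0.115]]
0.105 -1 6930 [[0.007, -0.08, 0.105], [0.038, -0.003, 0.115]]
0.115 1 16057 [[0.018, 0.004, 0.115], [0.037, 0.076, 0.123]]
0.115 -1 15705 [[-0.002, -0.078, 0.115], [0.037, -0.004, 0.125]]
0.125 1 5018 [[0.021, 0.001, 0.125], [0.025, 0.065, 0.135]]
0.125 -1 5824 [[0.021, -0.062, 0.125], [0.025, -0.001, 0.135]]
0.135 1 14234 [[0.02, 0.001, 0.135], [0.025, 0.059, 0.145]]
0.135 -1 15635 [[0.017, -0.056, 0.135], [0.025, -0.001, 0.144]]
0.145 1 4838 [[0.022, 0.001, 0.145], [0.025, 0.05, 0.149]]
0.145 -1 1921 [[0.023, -0.015, 0.145], [0.026, -0.0, 0.149]]
```

```bash
cat >> h.py <<'E'
def fingers(c,tcp,R0=None):
    v,u=np.mgrid[0:400,0:640]; z=c["z_map"]
    P=np.stack([(u-c["cx"])/c["fx"]*z,(v-c["cy"])/c["fy"]*z,z],-1)@c["cam_to_world"][:3,:3].T+c["cam_to_world"][:3,3]
    return z,P-tcp
E
python3 - <<'E'
from h import *
c=dict(np.load("w1.npz")); z,Q=fingers(c,np.array([.6587,.0093,.194]))
for lo in np.arange(-.03,.11,.005):
    m=(z>0)&(abs(Q[...,0])<.03)&(abs(Q[...,1])<.08)&(Q[...,2]>=lo)&(Q[...,2]<lo+.005)
    if m.sum()>5:
        q=Q[m];p=q[q[:,1]>0]; print(lo.round(3),len(q),np.percentile(p,[2,98],axis=0).round(3).tolist())
E
```

```text
0.03 127 [[-0.005, 0.045, 0.032], [0.009, 0.048, 0.035]]
0.035 316 [[-0.003, 0.045, 0.035], [0.01, 0.06, 0.04]]
0.04 397 [[0.0, 0.045, 0.04], [0.01, 0.06, 0.045]]
0.045 403 [[0.002, 0.045, 0.045], [0.01, 0.06, 0.05]]
0.05 518 [[0.004, 0.045, 0.05], [0.011, 0.06, 0.055]]
0.055 364 [[-0.01, 0.045, 0.055], [0.011, 0.061, 0.06]]
0.06 449 [[-0.01, 0.045, 0.06], [0.01, 0.062, 0.065]]
0.065 201 [[-0.01, 0.045, 0.065], [0.011, 0.061, 0.07]]
0.07 206 [[-0.011, 0.045, 0.07], [-0.0, 0.045, 0.075]]
0.075 926 [[-0.011, 0.045, 0.075], [0.002, 0.049, 0.08]]
0.08 417 [[-0.011, 0.048, 0.08], [0.005, 0.049, 0.085]]
0.085 464 [[-0.008, 0.048, 0.085], [0.008, 0.049, 0.09]]
0.09 494 [[-0.004, 0.048, 0.09], [0.011, 0.049, 0.095]]
0.095 610 [[-0.0, 0.048, 0.095], [0.013, 0.051, 0.1]]
0.1 666 [[0.003, 0.048, 0.1], [0.029, 0.049, 0.105]]
0.105 742 [[0.007, 0.047, 0.105], [0.03, 0.049, 0.11]]
0.11 4764 [[0.012, 0.002, 0.111], [0.03, 0.049, 0.115]]
```

The depth maps show the real fingertips about 32 mm behind the reported TCP, with no arc as they open. They are 37 mm above the table now. I'll reopen and go about 30 mm lower, watching the force.

```bash
python3 drive.py '[[0,0,0,0,0,0],[0,0,0,0,0,0],[0,0,0,0,0,0],[0,0,0,0,0,0],[0,0,0,0,0,0],[0,0,0.008,0,0,0],[0,0,0.016,0,0,0],[0,0,0.022,0,0,0],[0,0,0.025,0,0,0],[0,0,0.025,0,0,0]]' 0.088 15
python3 drive.py '[[0,0,0.002,0,0,0],[0,0,0.004,0,0,0],[0,0,0.004,0,0,0]]'
python3 - <<'E'
from plant import r, viewer, workorder, get_state
from h import *
c=viewer.capture("wrist"); s=get_state(); z,Q=fingers(c,s["tcp_pos"]*[1,1,0]); print(s["tcp_pos"])
for sg in (1,-1):
    m=(z>0)&(abs(Q[...,0])<.011)&(Q[...,1]*sg<.062)&(Q[...,1]*sg>.044)&(Q[...,2]<.03)
    q=Q[m];print(len(q),np.histogram(q[:,2],bins=np.arange(-.004,.03,.003)),q[q[:,2]>.012].min(0) if (q[:,2]>.012).any() else 0)
E
```

```text
time_s: 4.65
tcp_pos: [0.6582, 0.009, -0.0212]
eef_rot: [180.0, 0.1, 0.0]
contact_force: [0.7, -1.7, -0.4]
gripper_width: 0.0876
gripper_force: 0.0
time_s: 4.9
tcp_pos: [0.6591, 0.0092, -0.0239]
eef_rot: [180.0, 0.0, 0.0]
contact_force: [-0.4, 0.9, 0.3]
gripper_width: 0.0878
gripper_force: 0.0
[ 0.65917826  0.00928413 -0.02365832]
1353 (array([ 11, 561,   3,   7,  43,  76, 115, 116, 118, 120, 135]), array([-0.004, -0.001,  0.002,  0.005,  0.008,  0.011,  0.014,  0.017,
        0.02 ,  0.023,  0.026,  0.029])) [-0.00410337  0.04509367  0.01211316]
888 (array([  4, 398,   1,   2,   8,  22,  66,  80,  76,  89, 102]), array([-0.004, -0.001,  0.002,  0.005,  0.008,  0.011,  0.014,  0.017,
        0.02 ,  0.023,  0.026,  0.029])) [ 0.0057367  -0.05783909  0.01221152]
```

The tips are now about 8 mm above the table with no contact. I'll go 2 mm lower and grip.

```bash
python3 drive.py '[[0,0,0.001,0,0,0],[0,0,0.002,0,0,0]]'
python3 drive.py '[[0,0,0,0,0,0],[0,0,0,0,0,0],[0,0,0,0,0,0],[0,0,0,0,0,0],[0,0,0,0,0,0],[0,0,0,0,0,0],[0,0,0,0,0,0],[0,0,0,0,0,0]]' 0.052 15
python3 drive.py '[[0,0,-0.002,0,0,0],[0,0,-0.006,0,0,0],[0,0,-0.014,0,0,0],[0,0,-0.03,0,0,0],[0,0,-0.06,0,0,0],[0,0,-0.09,0,0,0],[0,0,-0.12,0,0,0],[0,0,-0.15,0,0,0],[0,0,-0.17,0,0,0],[0,0,-0.18,0,0,0],[0,0,-0.18,0,0,0]]'
python3 - <<'E'
from plant import r, viewer, workorder, get_state
from h import *
c=viewer.capture("wrist"); s=get_state(); print(s["tcp_pos"],s["eef_rot"],s["contact_force"],s["gripper_width"],s["gripper_force"])
z,Q=fingers(c,s["tcp_pos"]);
f=c["frame"];hsv=cv2.cvtColor(f,cv2.COLOR_RGB2HSV)
cv2.imwrite("pics/w2.png",np.ascontiguousarray(f[:,:,::-1]))
np.savez("w2.npz",**c)
m=(z>0)&(abs(Q[...,0])<.04)&(abs(Q[...,1])<.032)&(Q[...,2]<.06)&(Q[...,2]>.02)
for lo in np.arange(.02,.06,.004):
    q=Q[m&(Q[...,2]>=lo)&(Q[...,2]<lo+.004)]
    if len(q):print(lo.round(3),len(q),np.percentile(q,[2,98],axis=0).round(3).tolist())
E
```

```text
time_s: 5.12
tcp_pos: [0.6594, 0.0093, -0.0254]
eef_rot: [-180.0, -0.0, 0.0]
contact_force: [-0.5, 0.5, -0.6]
gripper_width: 0.0877
gripper_force: 0.0
time_s: 5.78
tcp_pos: [0.6592, 0.0092, -0.0256]
eef_rot: [180.0, -0.0, 0.0]
contact_force: [0.5, -0.5, 0.8]
gripper_width: 0.0595
gripper_force: 15.0
time_s: 6.7
tcp_pos: [0.6606, 0.0096, 0.1577]
eef_rot: [-179.9, -0.3, 0.0]
contact_force: [1.1, -0.5, -1.0]
gripper_width: 0.0595
gripper_force: 15.0
[0.65944051 0.00948265 0.15530129] [-1.79948592e+02 -1.08798619e-01  2.44872098e-02] [-0.12186482  0.13054125 -1.89232861] 0.05966206181156775 14.999832515604794
0.028 79 [[-0.006, -0.021, 0.03], [0.029, 0.027, 0.032]]
0.032 220 [[-0.006, -0.03, 0.032], [0.029, 0.032, 0.036]]
0.036 265 [[-0.003, -0.031, 0.036], [0.029, 0.032, 0.04]]
0.04 294 [[0.0, -0.031, 0.04], [0.029, 0.032, 0.044]]
0.044 6644 [[-0.028, -0.025, 0.045], [0.027, 0.028, 0.047]]
0.048 92 [[0.002, -0.032, 0.048], [0.014, 0.032, 0.052]]
0.052 76 [[0.003, -0.032, 0.052], [0.01, 0.032, 0.056]]
0.056 65 [[0.005, -0.031, 0.056], [0.009, 0.032, 0.06]]
```

View pics/w2.png

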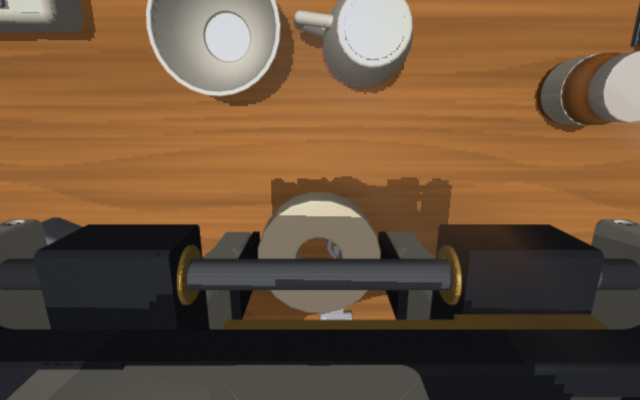

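The view shows the wide ring gripped level between the fingers, with its bore at (320,250) partly behind the rod. The spanner is visible through it. The opening of 59.6 mm matches the ring. Next I'll hover so the wrist camera sees the stand.

```bash
python3 drive.py '[[-0.01,0.01,0,0,0,0],[-0.03,0.03,0,0,0,0],[-0.053,0.055,0,0,0,0],[-0.08,0.083,0,0,0,0],[-0.106,0.111,0,0,0,0],[-0.132,0.138,0,0,0,0],[-0.158,0.165,0,0,0,0],[-0.18,0.188,0,0,0,0],[-0.198,0.207,0,0,0,0],[-0.208,0.217,0,0,0,0],[-0.21,0.22,0,0,0,0],[-0.21,0.22,0,0,0,0]]'
python3 - <<'E'
from plant import r, viewer, workorder, get_state
from h import *
c=viewer.capture("wrist"); s=get_state(); print(s["tcp_pos"],s["gripper_width"],s["joints"].round(1))
cv2.imwrite("pics/w3.png",np.ascontiguousarray(c["frame"][:,:,::-1])); np.savez("w3.npz",tcp=s["tcp_pos"],**c)
print(proj(c,[.537,-.212,.082]),proj(c,[.537,-.212,.032]))
E
```

```text
time_s: 7.75
tcp_pos: [0.448, -0.2114, 0.1534]
eef_rot: [-180.0, 0.1, -0.1]
contact_force: [0.2, 0.2, -1.1]
gripper_width: 0.0597
gripper_force: 15.0
[ 0.44893174 -0.21094326  0.15357457] 0.0597092569786482 [ -2.4   5.5 -24.8  -0.  -59.8  92.4]
[321.54329093  79.03934118] [321.08187022  83.77078208]
```

View pics/w3.png

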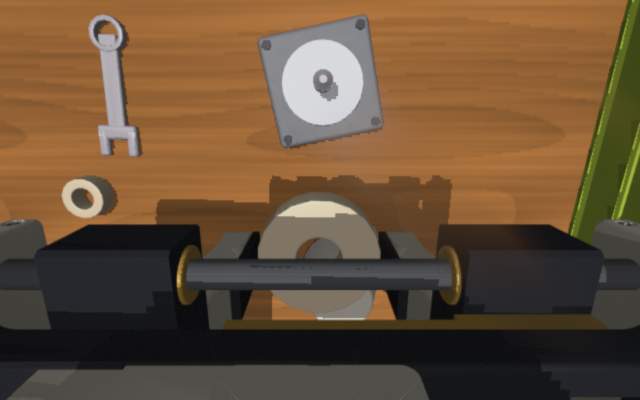

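The view shows the disc centred near (322,82) with the post top at (322,79). The narrow ring is at (88,198) and the held ring at (320,250). I'll measure post and held ring in this same camera, so calibration error cancels.

```bash
cat >> h.py <<'E'
def circ(p):
    A=np.c_[2*p,np.ones(len(p))];x=np.linalg.lstsq(A,(p**2).sum(1),rcond=None)[0];return x[:2],np.sqrt(x[2]+x[:2]@x[:2])
def held(c,Q,r,ztop):
    """centre of held ring's top (relative tcp) from the outer edge of its top-face points"""
    m=(abs(Q[...,2]-ztop)<.0025)&(abs(Q[...,0])<.034)&(abs(Q[...,1])<.034)&(c["z_map"]>0)
    m=max(blobs(m,20),key=lambda x:x[1][4])[0].astype(np.uint8)
    cs,_=cv2.findContours(m,cv2.RETR_CCOMP,cv2.CHAIN_APPROX_NONE)
    uv=np.vstack(cs)[:,0]; pts=np.array([onplane(c,u,v,ztop) for u,v in uv])
    return m,pts
E
python3 - <<'E'
from h import *
c=dict(np.load("w3.npz")); tcp=c["tcp"]; z,Q=fingers(c,tcp)
W=Q+tcp
hsv=cv2.cvtColor(c["frame"],cv2.COLOR_RGB2HSV)
# disc
m=np.zeros((400,640),bool);m[30:140,265:380]=True
d=m&(hsv[...,2]>175)&(hsv[...,1]<40)
bl=max(blobs(d),key=lambda x:x[1][4])[0].astype(np.uint8)
cn=max(cv2.findContours(bl,cv2.RETR_EXTERNAL,cv2.CHAIN_APPROX_NONE)[0],key=cv2.contourArea);e=cv2.fitEllipse(cn)
print("disc",e, onplane(c,*e[0],.032).round(4),"z",np.median(W[bl>0][:,2]))
# post top
p=m&(z>0)&(W[...,2]>.074)&(abs(W[...,0]-.537)<.02)&(abs(W[...,1]+.212)<.02)
q=W[p];print("post",p.sum(),q[:,2].max(),q[q[:,2]>.079].mean(0).round(4),(q[q[:,2]>.079].min(0)+q[q[:,2]>.079].max(0))/2, np.argwhere(p).mean(0))
for lo in np.arange(.035,.085,.01):
    q=W[m&(z>0)&(W[...,2]>lo)&(W[...,2]<lo+.01)&(abs(W[...,0]-.537)<.02)&(abs(W[...,1]+.212)<.02)]
    if len(q): print("  ",lo.round(3),len(q),q[:,1].min().round(4),q[:,1].max().round(4),q[:,0].min().round(4),q[:,0].max().round(4))
# held ring
zt=tcp[2]+.0458
m=(abs(W[...,2]-zt)<.002)&(abs(Q[...,0])<.034)&(abs(Q[...,1])<.034)&(z>0)
print("ztop",np.median(W[m][:,2])-tcp[2]); q=Q[m][:,:2]
rad=np.hypot(*(q-[.0005,.001]).T)
# outer edge per angle bin, bins away from fingers/rod
o=[]
ang=np.degrees(np.arctan2(q[:,1]-.001,q[:,0]-.0005))
for a in range(-180,180,6):
    k=(ang>=a)&(ang<a+6)&(rad>.026)
    if k.any(): o.append(q[k][rad[k].argmax()])
o=np.array(o);x,rr=circ(o);print("held",len(o),x.round(4),rr)
g=cv2.inRange(c["frame"],(0,0,0),(255,255,255))
for o in ring(c,88,198,34,.02,110,110):print("narrow",o)
E
```

```text
disc ((322.0519104003906, 81.74417877197266), (80.36319732666016, 84.71039581298828), 4.711859703063965) [ 0.5387 -0.2129  0.032 ] z 0.032251130417769974
post 277 0.08402938272525462 [ 0.5374 -0.2128  0.0813] [ 0.53758164 -0.21273691  0.08151991] [ 78.96028881 322.55956679]
   0.035 8 -0.2162 -0.2058 0.5297 0.5338
   0.045 7 -0.2168 -0.2068 0.5299 0.5324
   0.055 13 -0.2191 -0.2053 0.5296 0.5349
   0.065 122 -0.2202 -0.2055 0.5297 0.5451
   0.075 240 -0.2193 -0.2063 0.5317 0.5447
ztop 0.0441517580586841
held 41 [-0.0016  0.0011] 0.029617364591340494
narrow (np.False_, array([ 82.2, 197.8]), array([36.3, 43.4]), array([0.4292, 0.0283, 0.02  ]))
narrow (np.True_, array([ 82.2, 198.2]), array([19.5, 23.9]), array([0.4288, 0.0283, 0.02  ]))
```

```bash
python3 drive.py '[[0.01,0.0027,0,0,0,0],[0.03,0.0027,0,0,0,0],[0.055,0.0027,0.01,0,0,0],[0.075,0.0027,0.03,0,0,0],[0.086,0.0027,0.05,0,0,0],[0.0897,0.0027,0.065,0,0,0],[0.0897,0.0027,0.078,0,0,0],[0.0897,0.0027,0.085,0,0,0],[0.0897,0.0027,0.085,0,0,0]]'
python3 - <<'E'
from plant import r, viewer, workorder, get_state
from h import *
b=viewer.capture("side");t=viewer.capture("top"); s=get_state();tcp=np.mean([s["tcp_pos"]],0); print(tcp,s["contact_force"])
print(proj(b,[.538,-.213,.082]),proj(b,[tcp[0]-.0006,tcp[1]+.001,tcp[2]+.028]))
f=b["frame"][100:180,305:405]
cv2.imwrite("pics/s4.png",cv2.resize(f,(800,600),interpolation=cv2.INTER_CUBIC)[:,:,::-1])
E
```

```text
time_s: 8.55
tcp_pos: [0.5386, -0.2127, 0.0669]
eef_rot: [-180.0, 0.2, 0.1]
contact_force: [-0.8, 0.2, -0.7]
gripper_width: 0.0599
gripper_force: 15.0
[ 0.53959951 -0.21322213  0.06935503] [ 0.59953174 -0.2512682  -0.00817757]
[355.1532309  134.05298707] [355.00754923 129.15582687]
```

View pics/s4.png

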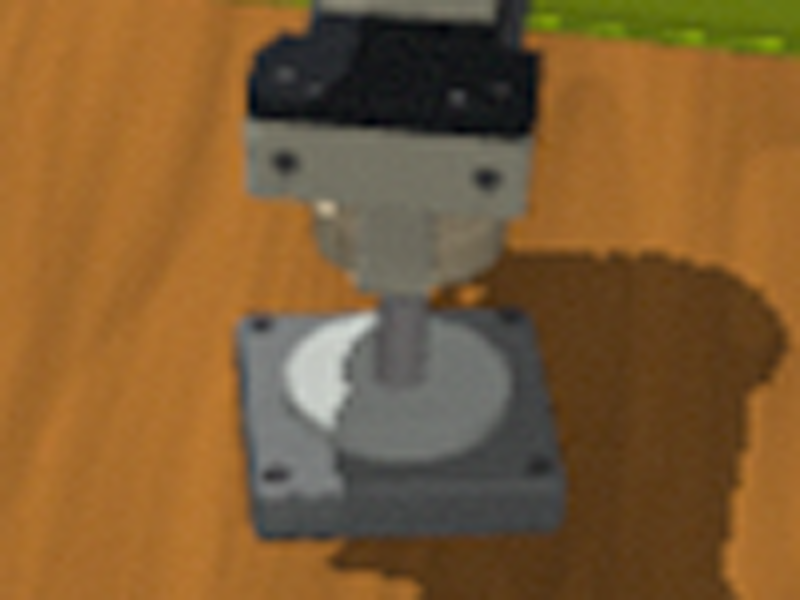

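The crop shows the held ring centred at about x=411, with its hidden post axis extrapolating to about x=408 (post centre 403 at the base, 406 at the top). That is an offset of about 1 mm. I'll lower slowly past the taper and watch the force.

```bash
python3 drive.py '[[0,0,0.005,0,0,0],[0,0,0.01,0,0,0],[0,0,0.014,0,0,0],[0,0,0.018,0,0,0],[0,0,0.021,0,0,0],[0,0,0.024,0,0,0],[0,0,0.026,0,0,0],[0,0,0.028,0,0,0]]'
python3 drive.py '[[0,0,0.003,0,0,0],[0,0,0.006,0,0,0],[0,0,0.009,0,0,0],[0,0,0.009,0,0,0]]'
python3 drive.py '[[0,0,0.003,0,0,0],[0,0,0.006,0,0,0],[0,0,0.01,0,0,0],[0,0,0.01,0,0,0]]'
python3 -c "
from plant import r, viewer, workorder, get_state
s=get_state();print(s['tcp_pos'],s['contact_force'],s['moment'])"
```

```text
time_s: 9.32
tcp_pos: [0.539, -0.2135, 0.0411]
eef_rot: [180.0, 0.0, 0.0]
contact_force: [-0.4, 0.4, -0.5]
gripper_width: 0.0596
gripper_force: 15.0
time_s: 9.65
tcp_pos: [0.5385, -0.2134, 0.0317]
eef_rot: [-180.0, 0.1, 0.0]
contact_force: [0.4, -0.3, -1.2]
gripper_width: 0.0595
gripper_force: 15.0
time_s: 9.98
tcp_pos: [0.5384, -0.2134, 0.0215]
eef_rot: [-180.0, 0.1, 0.0]
contact_force: [0.0, -0.2, -0.9]
gripper_width: 0.0598
gripper_force: 15.0
[ 0.53843776 -0.21342796  0.02146872] [ 0.00129362 -0.19757612 -0.94902816] [0.00995906 0.08943626 0.00868104]
```

```bash
python3 drive.py '[[0,0,0.003,0,0,0],[0,0,0.006,0,0,0],[0,0,0.009,0,0,0],[0,0,0.012,0,0,0],[0,0,0.013,0,0,0],[0,0,0.013,0,0,0]]'
for i in 1; do python3 drive.py '[[0,0,0.0005,0,0,0],[0,0,0.001,0,0,0],[0,0,0.0015,0,0,0],[0,0,0.002,0,0,0],[0,0,0.002,0,0,0]]'; done
python3 drive.py '[[0,0,0.0005,0,0,0],[0,0,0.001,0,0,0],[0,0,0.001,0,0,0]]'
```

```text
time_s: 10.48
tcp_pos: [0.5387, -0.2135, 0.0089]
eef_rot: [-180.0, 0.0, 0.0]
contact_force: [-0.3, -0.4, -0.6]
gripper_width: 0.0597
gripper_force: 15.0
time_s: 10.9
tcp_pos: [0.539, -0.2135, 0.0073]
eef_rot: [-180.0, 0.0, 0.0]
contact_force: [0.3, 0.1, -1.3]
gripper_width: 0.06
gripper_force: 15.0
time_s: 11.15
tcp_pos: [0.539, -0.2135, 0.0064]
eef_rot: [180.0, -0.0, 0.0]
contact_force: [-0.4, -0.4, -1.0]
gripper_width: 0.0597
gripper_force: 15.0
```

```bash
python3 drive.py '[[0,0,0.0005,0,0,0],[0,0,0.001,0,0,0],[0,0,0.001,0,0,0]]'
python3 drive.py '[[0,0,0.0005,0,0,0],[0,0,0.0007,0,0,0],[0,0,0.0007,0,0,0]]'
python3 drive.py '[[0,0,0.0005,0,0,0],[0,0,0.0007,0,0,0],[0,0,0.0007,0,0,0]]'
```

```text
time_s: 11.4
tcp_pos: [0.5391, -0.2135, 0.0063]
eef_rot: [180.0, -0.0, 0.1]
contact_force: [-3.0, 2.3, 8.3]
gripper_width: 0.0598
gripper_force: 15.0
time_s: 11.65
tcp_pos: [0.5391, -0.2135, 0.0062]
eef_rot: [180.0, -0.0, 0.1]
contact_force: [-4.6, 4.0, 14.4]
gripper_width: 0.0599
gripper_force: 15.0
time_s: 11.9
tcp_pos: [0.5392, -0.2136, 0.0062]
eef_rot: [180.0, -0.1, 0.1]
contact_force: [-7.4, 4.9, 20.2]
gripper_width: 0.0596
gripper_force: 15.0
```

Contact came at TCP z = 0.0063. The ring was gripped at TCP z = -0.0256 with its underside on the table, so home should be at 0.0064. The wide ring is seated. I'll unload, release and retreat.

```bash
python3 drive.py '[[0,0,-0.0008,0,0,0],[0,0,-0.0016,0,0,0],[0,0,-0.0018,0,0,0],[0,0,-0.0018,0,0,0]]'
python3 drive.py '[[0,0,0,0,0,0],[0,0,0,0,0,0],[0,0,0,0,0,0],[0,0,0,0,0,0],[0,0,0,0,0,0]]' 0.084
python3 drive.py '[[0,0,-0.005,0,0,0],[0,0,-0.02,0,0,0],[0,0,-0.05,0,0,0],[0,0,-0.085,0,0,0],[0,0,-0.12,0,0,0],[0,0,-0.14,0,0,0],[0,0,-0.145,0,0,0],[0,0,-0.145,0,0,0]]'
python3 -c "
from plant import r, viewer, workorder, get_state
from h import *
s=get_state();print(s['tcp_pos'],s['contact_force']);print(goal(s,[.4292+.0004,.0283-.001,.15]))
t=viewer.capture('top')
u,v=proj(t,[.538,-.213,.05]).astype(int);print(u,v)
for x in (-8,8): print(depthpt(t,u+x,v),depthpt(t,u+x+(-5 if x<0 else 5),v))
"
```

```text
time_s: 12.23
tcp_pos: [0.5391, -0.2135, 0.0063]
eef_rot: [180.0, -0.0, 0.0]
contact_force: [-2.2, 2.4, 7.5]
gripper_width: 0.0594
gripper_force: 15.0
time_s: 12.65
tcp_pos: [0.5389, -0.2135, 0.0055]
eef_rot: [180.0, 0.0, 0.0]
contact_force: [-0.7, 0.3, 0.0]
gripper_width: 0.0828
gripper_force: 0.0
time_s: 13.32
tcp_pos: [0.5402, -0.2136, 0.1532]
eef_rot: [180.0, -0.2, 0.0]
contact_force: [-0.1, 0.5, -0.4]
gripper_width: 0.0841
gripper_force: 0.0
[ 0.54015815 -0.21363481  0.15321471] [-0.13895593  0.49117382 -0.37609006]
[-0.11041571 -0.24100698  0.00265118]
414 231
[ 0.50162574 -0.15121945  0.27341508] [ 0.50135737 -0.1410339   0.27282287]
[ 0.54009763 -0.23075189  0.05159319] [ 0.54365085 -0.24738553  0.03316946]
```

```bash
python3 drive.py '[[-0.005,-0.01,0,0,0,0],[-0.014,-0.03,0,0,0,0],[-0.028,-0.062,0,0,0,0],[-0.044,-0.097,0,0,0,0],[-0.06,-0.132,0,0,0,0],[-0.076,-0.167,0,0,0,0],[-0.091,-0.2,0,0,0,0],[-0.103,-0.226,0,0,0,0],[-0.109,-0.238,0,0,0,0],[-0.11,-0.241,0,0,0,0],[-0.11,-0.241,0,0,0,0],[-0.11,-0.241,0,0,0,0]]'
python3 -c "
from plant import r, viewer, workorder, get_state
from h import *
c=viewer.capture('wrist');s=get_state();print(s['tcp_pos'])
u,v=proj(c,[.4295,.0283,.02]);print(u,v)
for o in ring(c,u,v,34,.02):print(o)
s=get_state();print(s['tcp_pos'])
"
```

```text
time_s: 14.37
tcp_pos: [0.4284, 0.0272, 0.1501]
eef_rot: [180.0, 0.1, 0.1]
contact_force: [-0.2, -0.1, 0.0]
gripper_width: 0.0838
gripper_force: 0.0
[0.4286664  0.02690431 0.15014502]
319.1023330990635 178.95326845415562
(np.False_, array([318.5, 178.5]), array([41.3, 42.8]), array([0.43  , 0.0289, 0.02  ]))
(np.True_, array([318.2, 179.8]), array([21.7, 22.9]), array([0.4286, 0.0292, 0.02  ]))
[0.4286664  0.02690431 0.15014502]
```

```bash
python3 drive.py '[[0.001,-0.0006,0.02,0,0,0],[0.001,-0.0006,0.055,0,0,0],[0.001,-0.0006,0.09,0,0,0],[0.001,-0.0006,0.12,0,0,0],[0.001,-0.0006,0.14,0,0,0],[0.001,-0.0006,0.155,0,0,0],[0.001,-0.0006,0.165,0,0,0],[0.001,-0.0006,0.171,0,0,0],[0.001,-0.0006,0.174,0,0,0],[0.001,-0.0006,0.1755,0,0,0],[0.001,-0.0006,0.1755,0,0,0]]'
python3 drive.py '[[0,0,0,0,0,0],[0,0,0,0,0,0],[0,0,0,0,0,0],[0,0,0,0,0,0],[0,0,0,0,0,0],[0,0,0,0,0,0],[0,0,0,0,0,0],[0,0,0,0,0,0]]' 0.036 12
python3 drive.py '[[0,0,-0.002,0,0,0],[0,0,-0.006,0,0,0],[0,0,-0.014,0,0,0],[0,0,-0.03,0,0,0],[0,0,-0.06,0,0,0],[0,0,-0.09,0,0,0],[0,0,-0.12,0,0,0],[0,0,-0.15,0,0,0],[0,0,-0.17,0,0,0],[0,0,-0.18,0,0,0],[0,0,-0.18,0,0,0],[0,0,-0.18,0,0,0]]'
python3 -c "
from plant import r, viewer, workorder, get_state
from h import *
s=get_state();print(s['tcp_pos'],s['contact_force']);print(goal(s,[.4489,-.2110,.155]))"
```

```text
time_s: 15.33
tcp_pos: [0.4301, 0.0278, -0.0247]
eef_rot: [180.0, -0.0, -0.0]
contact_force: [-0.2, 0.6, -0.1]
gripper_width: 0.0839
gripper_force: 0.0
time_s: 16.0
tcp_pos: [0.4299, 0.0281, -0.0247]
eef_rot: [-180.0, -0.0, 0.0]
contact_force: [-0.7, -0.3, 1.7]
gripper_width: 0.0415
gripper_force: 12.0
time_s: 17.0
tcp_pos: [0.4298, 0.0281, 0.1559]
eef_rot: [-179.9, -0.1, 0.0]
contact_force: [-0.1, 0.5, -1.2]
gripper_width: 0.0414
gripper_force: 12.0
[0.42980936 0.02812677 0.15593068] [-0.12169279  0.45331522 -1.20573417]
[0.01901312 0.23913379 0.00068024]
```

```bash
python3 drive.py '[[0.004,0.01,0,0,0,0],[0.013,0.03,0,0,0,0],[0.027,0.06,0,0,0,0],[0.042,0.093,0,0,0,0],[0.057,0.127,0,0,0,0],[0.073,0.162,0,0,0,0],[0.088,0.195,0,0,0,0],[0.1,0.222,0,0,0,0],[0.107,0.236,0,0,0,0],[0.109,0.2416,0,0,0,0],[0.109,0.2416,0,0,0,0],[0.109,0.2416,0,0,0,0]]'
python3 drive.py '[[0,0,0.01,0,0,0],[0,0,0.03,0,0,0],[0,0,0.05,0,0,0],[0,0,0.065,0,0,0],[0,0,0.075,0,0,0],[0,0,0.08,0,0,0],[0,0,0.08,0,0,0]]'
python3 - <<'E'
from plant import r, viewer, workorder, get_state
from h import *
b=viewer.capture("side"); s=get_state(); print(s["tcp_pos"])
f=b["frame"][100:180,305:405]
cv2.imwrite("pics/s5.png",cv2.resize(f,(800,600),interpolation=cv2.INTER_CUBIC)[:,:,::-1])
E
```

```text
time_s: 18.0
tcp_pos: [0.538, -0.2131, 0.1541]
eef_rot: [-180.0, 0.1, -0.0]
contact_force: [-0.6, 0.9, -1.0]
gripper_width: 0.0412
gripper_force: 12.0
time_s: 18.58
tcp_pos: [0.5383, -0.2128, 0.0743]
eef_rot: [-180.0, 0.1, 0.1]
contact_force: [-0.3, 0.3, -0.3]
gripper_width: 0.0413
gripper_force: 12.0
[ 0.53894385 -0.21304359  0.07524195]
```

View pics/s5.png

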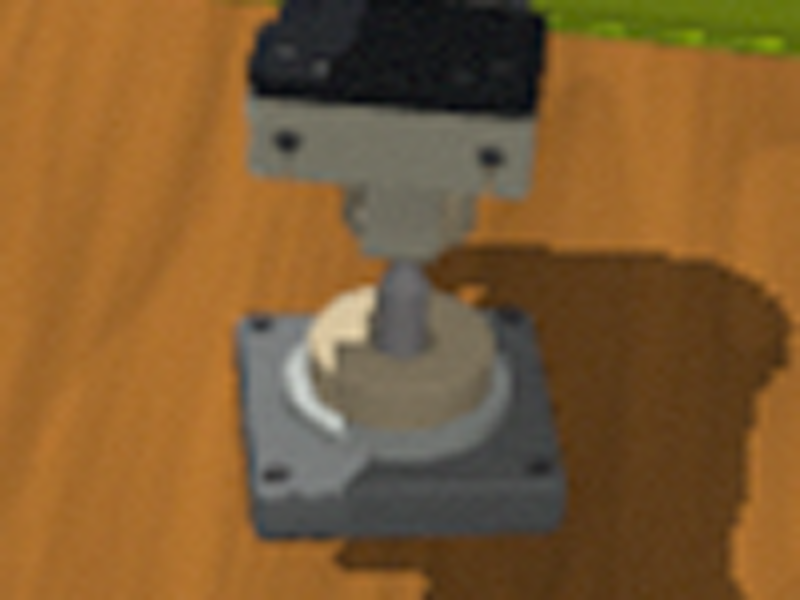

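The wide ring is flat on the disc. The held narrow ring is centred at x≈411 and the post tip at x≈407, about 1 mm off, so I'll shift 0.7 mm in +x while lowering.

```bash
python3 drive.py '[[0.0007,0,0.004,0,0,0],[0.0007,0,0.009,0,0,0],[0.0007,0,0.014,0,0,0],[0.0007,0,0.018,0,0,0],[0.0007,0,0.022,0,0,0],[0.0007,0,0.026,0,0,0],[0.0007,0,0.028,0,0,0],[0.0007,0,0.028,0,0,0]]'
python3 drive.py '[[0,0,0.003,0,0,0],[0,0,0.006,0,0,0],[0,0,0.009,0,0,0],[0,0,0.01,0,0,0],[0,0,0.01,0,0,0]]'
python3 drive.py '[[0,0,0.003,0,0,0],[0,0,0.006,0,0,0],[0,0,0.008,0,0,0],[0,0,0.008,0,0,0]]'
```

```text
time_s: 19.3
tcp_pos: [0.5393, -0.2135, 0.0466]
eef_rot: [-180.0, 0.1, 0.0]
contact_force: [-0.7, 0.0, 0.7]
gripper_width: 0.0414
gripper_force: 12.0
time_s: 19.72
tcp_pos: [0.5394, -0.2135, 0.0368]
eef_rot: [-180.0, 0.0, 0.0]
contact_force: [0.8, -0.1, -0.4]
gripper_width: 0.0413
gripper_force: 12.0
time_s: 20.05
tcp_pos: [0.5393, -0.2135, 0.0287]
eef_rot: [-180.0, 0.0, 0.0]
contact_force: [-0.3, -0.3, -0.2]
gripper_width: 0.0417
gripper_force: 12.0
```

```bash
python3 drive.py '[[0,0,0.0005,0,0,0],[0,0,0.001,0,0,0],[0,0,0.0015,0,0,0],[0,0,0.002,0,0,0],[0,0,0.0025,0,0,0],[0,0,0.0025,0,0,0]]'
python3 drive.py '[[0,0,0.0005,0,0,0],[0,0,0.001,0,0,0],[0,0,0.001,0,0,0]]'
python3 drive.py '[[0,0,0.0005,0,0,0],[0,0,0.0007,0,0,0],[0,0,0.0007,0,0,0]]'
```

```text
time_s: 20.55
tcp_pos: [0.5396, -0.2135, 0.0267]
eef_rot: [-180.0, 0.0, 0.0]
contact_force: [-0.6, 0.4, -0.4]
gripper_width: 0.0414
gripper_force: 12.0
time_s: 20.8
tcp_pos: [0.5396, -0.2135, 0.0257]
eef_rot: [-180.0, 0.0, 0.0]
contact_force: [0.7, -0.2, -0.6]
gripper_width: 0.0414
gripper_force: 12.0
time_s: 21.05
tcp_pos: [0.5397, -0.2135, 0.0254]
eef_rot: [180.0, -0.0, 0.0]
contact_force: [-1.1, 0.8, 2.9]
gripper_width: 0.0413
gripper_force: 12.0
```

Contact came at TCP z = 0.0254, against 0.0253 expected. I'll settle it slightly, release, retreat and check.

```bash
python3 drive.py '[[0,0,0.0004,0,0,0],[0,0,0.0004,0,0,0]]'
python3 drive.py '[[0,0,0,0,0,0],[0,0,0,0,0,0],[0,0,0,0,0,0],[0,0,0,0,0,0],[0,0,0,0,0,0]]' 0.07
python3 drive.py '[[0,0,-0.005,0,0,0],[0,0,-0.02,0,0,0],[0,0,-0.05,0,0,0],[0,0,-0.085,0,0,0],[0,0,-0.115,0,0,0],[0,0,-0.13,0,0,0],[0,0,-0.135,0,0,0],[0,0,-0.135,0,0,0]]'
python3 drive.py '[[-0.005,-0.01,0,0,0,0],[-0.015,-0.03,0,0,0,0],[-0.03,-0.06,0,0,0,0],[-0.045,-0.095,0,0,0,0],[-0.06,-0.13,0,0,0,0],[-0.07,-0.165,0,0,0,0],[-0.075,-0.2,0,0,0,0],[-0.078,-0.235,0,0,0,0],[-0.08,-0.27,0,0,0,0],[-0.08,-0.3,0,0,0,0],[-0.08,-0.33,0,0,0,0],[-0.08,-0.36,0,0,0,0]]' 0
python3 drive.py '[[0,-0.03,0,0,0,0],[0,-0.055,0,0,0,0],[0,-0.075,0,0,0,0],[0,-0.085,0,0,0,0],[0,-0.09,0,0,0,0],[0,-0.09,0,0,0,0]]'
python3 - <<'E'
from plant import r, viewer, workorder, get_state
from h import *
b=viewer.capture("side");c=viewer.capture("wrist");s=get_state();print(s["tcp_pos"],s["contact_force"],s["gripper_width"])
np.savez("w6.npz",tcp=s["tcp_pos"],**c);np.savez("s6.npz",**b)
f=cv2.resize(b["frame"][100:180,305:405],(400,320),interpolation=cv2.INTER_CUBIC)
g=cv2.resize(c["frame"],(400,250)); 
cv2.imwrite("pics/s6.png",np.hstack([f,np.vstack([g,np.zeros((70,400,3),np.uint8)])])[:,:,::-1])
E
```

```text
time_s: 21.22
tcp_pos: [0.5397, -0.2135, 0.0253]
eef_rot: [180.0, -0.0, 0.0]
contact_force: [-2.3, 1.7, 7.6]
gripper_width: 0.0414
gripper_force: 12.0
time_s: 21.63
tcp_pos: [0.5396, -0.2135, 0.0245]
eef_rot: [-180.0, 0.0, 0.0]
contact_force: [0.1, -0.2, -0.8]
gripper_width: 0.0677
gripper_force: 0.0
time_s: 22.3
tcp_pos: [0.5405, -0.2136, 0.1615]
eef_rot: [180.0, -0.2, 0.0]
contact_force: [-0.1, -0.3, -0.9]
gripper_width: 0.0699
gripper_force: 0.0
time_s: 23.3
tcp_pos: [0.4577, 0.1477, 0.1582]
eef_rot: [179.9, 0.1, 0.1]
contact_force: [0.5, -0.6, 0.2]
gripper_width: 0.0011
gripper_force: 0.0
time_s: 23.8
tcp_pos: [0.4587, 0.2366, 0.1586]
eef_rot: [179.9, 0.1, 0.1]
contact_force: [-0.5, 0.3, 0.2]
gripper_width: 0.0002
gripper_force: 0.0
[0.45891749 0.23554215 0.15908081] [-0.37621309 -0.21425988  0.19606592] 7.133024679805843e-05
```

View pics/s6.png

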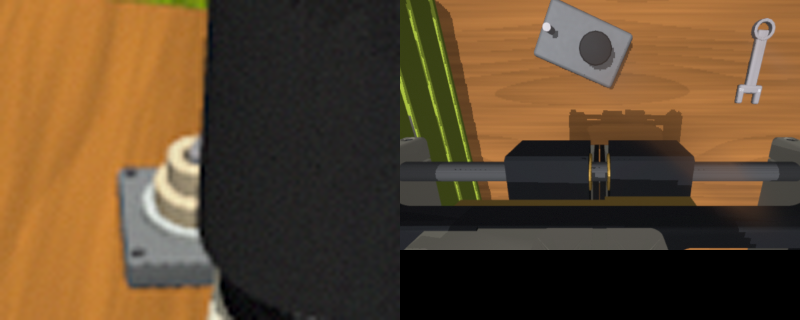

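On the left, both rings are stacked flat on the disc. On the right, in half-scale wrist coordinates, the plunger head is at (596,48), the marker pin at (547,27), and the shut fingers at (600,165). Next I'll locate the head and marker.

```bash
python3 - <<'E'
from h import *
c=dict(np.load("w6.npz"));tcp=c["tcp"];z,Q=fingers(c,tcp);W=Q+tcp
hs=cv2.cvtColor(c["frame"],cv2.COLOR_RGB2HSV)
m=np.zeros((400,640),bool);m[:130,215:360]=True
hd=m&(abs(W[...,2]-.085)<.005)&(z>0)
bl=max(blobs(hd),key=lambda x:x[1][4])[0].astype(np.uint8)
cn=max(cv2.findContours(bl,cv2.RETR_EXTERNAL,cv2.CHAIN_APPROX_NONE)[0],key=cv2.contourArea);e=cv2.fitEllipse(cn)
print("head",e,onplane(c,*e[0],.085).round(4),np.median(W[bl>0],0).round(4))
mk=m&(abs(W[...,2]-.073)<.004)&(z>0)&(W[...,1]>.28)
print("marker",np.median(W[mk],0).round(4),mk.sum(), "box",np.median(W[m&(abs(W[...,2]-.045)<.004)],0)[2].round(4))
mid=onplane(c,*e[0],.085)
# colour check: dark head
dk=m&(hs[...,2]<80)&(hs[...,1]<60)
k=max(blobs(dk),key=lambda x:x[1][4]);print(k[1],k[2],onplane(c,*k[2],.085).round(4))
s=dict(np.load("side0.npz"));t=dict(np.load("top0.npz"))
rs=[]
for q,(u0,v0) in ((t,(234,218)),(s,(320,288))):
    zz,w=fingers(q,np.zeros(3));mm=np.zeros((400,640),bool);mm[v0-20:v0+20,u0-20:u0+20]=True
    a=max(blobs(mm&(abs(w[...,2]-.085)<.006)&(zz>0)),key=lambda x:x[1][4]);print(a[1],np.median(w[a[0]],0).round(4));rs.append(ray(q,*a[2]))
print("two-view",tri(rs))
for sg in(1,-1):
    f=(abs(Q[...,0])<.012)&(Q[...,1]*sg<.03)&(Q[...,1]*sg>-.002)&(Q[...,2]>.0)&(Q[...,2]<.06)&(z>0)
    print(f.sum(),np.percentile(Q[f],[1,99],axis=0).round(4).tolist())
print(mid-tcp, "rows to world xy",goal({"eef_rot":[180,0,0],"tcp_pos":tcp},[mid[0],mid[1]-.0015,.065]).round(4))
E
```

```text
head ((312.19586181640625, 76.34211730957031), (51.6007080078125, 54.71767044067383), 177.96414184570312) [0.5499 0.2423 0.085 ] [0.55   0.2424 0.0852]
marker [0.5748 0.3018 0.0732] 164 box 0.0451
[ 287   49   53   57 2273] [312.60448746  76.9599648 ] [0.5494 0.242  0.085 ]
[226 211  16  16 199] [0.549  0.2399 0.0846]
[310 275  22  21 369] [0.5491 0.2431 0.0846]
two-view (array([0.54957258, 0.24062396, 0.0814938 ]), [np.float64(0.000161363633786855), np.float64(0.0001613636337868809)])
466 [[0.0044, -0.0019, 0.0322], [0.0099, 0.0085, 0.0597]]
279 [[0.0042, -0.0043, 0.0321], [0.0099, 0.0015, 0.0594]]
[ 0.09094851  0.00679823 -0.07408081] rows to world xy [ 0.0909 -0.0053  0.0941]
```

Head centre is about (0.5497, 0.242) with its top at 0.085. The marker top is at 0.073. I'll move above the head, then creep down to contact.

```bash
python3 drive.py '[[0.02,-0.001,0,0,0,0],[0.05,-0.003,0,0,0,0],[0.075,-0.0045,0.02,0,0,0],[0.088,-0.0045,0.045,0,0,0],[0.091,-0.0045,0.065,0,0,0],[0.091,-0.0045,0.08,0,0,0],[0.091,-0.0045,0.09,0,0,0],[0.091,-0.0045,0.096,0,0,0],[0.091,-0.0045,0.098,0,0,0],[0.091,-0.0045,0.098,0,0,0],[0.091,-0.0045,0.098,0,0,0]]' 0 20
python3 drive.py '[[0,0,0.001,0,0,0],[0,0,0.002,0,0,0],[0,0,0.003,0,0,0],[0,0,0.004,0,0,0],[0,0,0.005,0,0,0],[0,0,0.005,0,0,0]]'
python3 drive.py '[[0,0,0.001,0,0,0],[0,0,0.001,0,0,0]]'
python3 drive.py '[[0,0,0.001,0,0,0],[0,0,0.001,0,0,0]]'
```

```text
time_s: 24.82
tcp_pos: [0.5509, 0.2413, 0.0628]
eef_rot: [-179.9, -0.1, 0.0]
contact_force: [-0.2, -0.1, -0.3]
gripper_width: 0.0004
gripper_force: 0.0
time_s: 25.32
tcp_pos: [0.5503, 0.241, 0.0564]
eef_rot: [180.0, 0.0, 0.0]
contact_force: [-1.1, 0.0, -0.7]
gripper_width: 0.0006
gripper_force: 0.0
time_s: 25.48
tcp_pos: [0.5504, 0.2409, 0.0554]
eef_rot: [180.0, 0.0, 0.0]
contact_force: [-0.2, 1.0, -0.1]
gripper_width: 0.0004
gripper_force: 0.0
time_s: 25.65
tcp_pos: [0.5504, 0.2409, 0.0545]
eef_rot: [180.0, 0.0, 0.0]
contact_force: [-0.3, 0.1, 0.1]
gripper_width: 0.0006
gripper_force: 0.0
```

```bash
for k in 1; do python3 drive.py '[[0,0,0.0005,0,0,0],[0,0,0.0005,0,0,0]]'
python3 drive.py '[[0,0,0.0005,0,0,0],[0,0,0.0005,0,0,0]]'
python3 drive.py '[[0,0,0.0005,0,0,0],[0,0,0.0005,0,0,0]]'
python3 drive.py '[[0,0,0.0005,0,0,0],[0,0,0.0005,0,0,0]]'
python3 drive.py '[[0,0,0.0005,0,0,0],[0,0,0.0005,0,0,0]]'; done | grep -E "tcp|contact"
```

```text
tcp_pos: [0.5504, 0.241, 0.0541]
contact_force: [0.1, -0.3, 0.6]
tcp_pos: [0.5504, 0.241, 0.0536]
contact_force: [-0.4, 0.1, -0.3]
tcp_pos: [0.5505, 0.241, 0.0532]
contact_force: [-0.8, -0.1, -0.1]
tcp_pos: [0.5505, 0.241, 0.0529]
contact_force: [-1.3, -0.7, 2.9]
tcp_pos: [0.5505, 0.2411, 0.0524]
contact_force: [-1.4, -0.5, 3.3]
```

Contact came at TCP z ≈ 0.053, so half travel is at about 0.041. I'll press 9 mm, then check against the force and the cameras.

```bash
python3 drive.py '[[0,0,0.001,0,0,0],[0,0,0.002,0,0,0],[0,0,0.003,0,0,0],[0,0,0.004,0,0,0],[0,0,0.005,0,0,0],[0,0,0.006,0,0,0],[0,0,0.007,0,0,0],[0,0,0.008,0,0,0],[0,0,0.009,0,0,0],[0,0,0.009,0,0,0],[0,0,0.009,0,0,0]]'
python3 drive.py '[[0,0,0.0005,0,0,0],[0,0,0.001,0,0,0],[0,0,0.0015,0,0,0],[0,0,0.0015,0,0,0],[0,0,0.0015,0,0,0]]'
python3 - <<'E'
from plant import r, viewer, workorder, get_state
from h import *
F=[];Z=[];P=[]
for i in range(4):
    c=viewer.capture("wrist");s=get_state();F.append(s["contact_force"]);Z.append(s["tcp_pos"])
    z,W=fingers(c,np.zeros(3))
    hx=np.hypot(W[...,0]-.5497,W[...,1]-.242);m=(z>0)&(hx<.019)&(abs(W[...,2]-.073)<.006)&(W[...,0]>.562)
    k=(z>0)&(np.hypot(W[...,0]-.5748,W[...,1]-.3018)<.0045)&(abs(W[...,2]-.073)<.005)
    b=(z>0)&(abs(W[...,2]-.045)<.005)&(hx<.08)
    P.append([np.median(W[m][:,2]),m.sum(),np.median(W[k][:,2]),k.sum(),np.median(W[b][:,2])])
print(np.mean(F,0).round(2),np.mean(Z,0).round(5));print(np.round(P,4))
b=viewer.capture("side");z,W=fingers(b,np.zeros(3))
hx=np.hypot(W[...,0]-.5497,W[...,1]-.242)
m=(z>0)&(hx<.018)&(abs(W[...,2]-.073)<.007);k=(z>0)&(np.hypot(W[...,0]-.5748,W[...,1]-.303)<.006)&(W[...,2]>.06)
print(m.sum(),np.median(W[m][:,2]),k.sum(),W[k][:,2].round(4))
cv2.imwrite("pics/p7.png",np.hstack([cv2.resize(c["frame"][150:310,190:390],(400,320),interpolation=cv2.INTER_CUBIC),cv2.resize(b["frame"][260:340,270:370],(400,320),interpolation=cv2.INTER_CUBIC)])[:,:,::-1])
E
```

```text
time_s: 27.4
tcp_pos: [0.5506, 0.241, 0.0433]
eef_rot: [180.0, -0.0, 0.0]
contact_force: [-1.5, -0.6, 7.0]
gripper_width: 0.0002
gripper_force: 3.3
time_s: 27.82
tcp_pos: [0.5506, 0.241, 0.0419]
eef_rot: [-180.0, -0.0, 0.0]
contact_force: [-1.9, -0.7, 7.2]
gripper_width: 0.0005
gripper_force: 3.6
[-1.87 -0.86  6.74] [0.55056 0.24105 0.04196]
[[7.40e-02 4.98e+02 7.33e-02 2.49e+02 4.51e-02]
 [7.40e-02 4.87e+02 7.32e-02 2.58e+02 4.51e-02]
 [7.39e-02 4.92e+02 7.32e-02 2.61e+02 4.51e-02]
 [7.39e-02 4.86e+02 7.33e-02 2.56e+02 4.51e-02]]
0 nan 65 [0.1817 0.1836 0.184  0.182  0.182  0.184  0.1825 0.1835 0.1837 0.1828
 0.1825 0.1834 0.1842 0.1841 0.1844 0.1835 0.1821 0.1823 0.1819 0.1828
 0.182  0.1824 0.0747 0.073  0.0727 0.0734 0.0738 0.0722 0.072  0.0729
 0.0745 0.0739 0.0726 0.0739 0.0709 0.0743 0.0715 0.0721 0.0723 0.0732
 0.0728 0.0677 0.0728 0.0737 0.0739 0.0736 0.0681 0.0644 0.0687 0.0692
 0.0698 0.0687 0.0653 0.0651 0.0671 0.0666 0.0637 0.0636 0.0602 0.0644
 0.0634 0.0642 0.0606 0.0619 0.0603]
  return _methods._mean(a, axis=axis, dtype=dtype,
  ret = ret.dtype.type(ret / rcount)
```

View pics/p7.png

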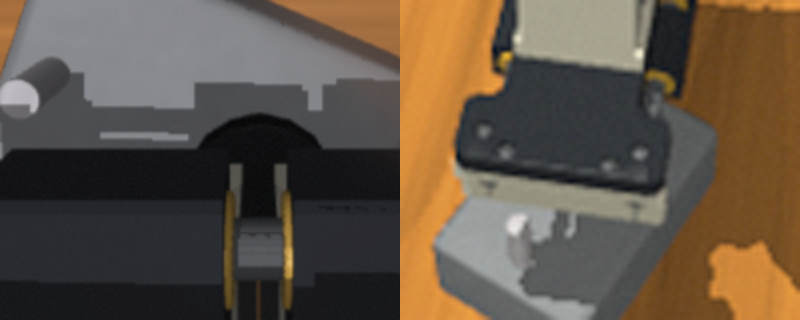

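On the left, the shut fingers press the head at about (260,140), with the marker top at (20,98). On the right, the marker is at (517,222) beside the gripper. The head measures 0.7 mm above the marker, and TCP travel gives 11.1 mm, so I'll press 0.8 mm more.

```bash
python3 drive.py '[[0,0,0.0004,0,0,0],[0,0,0.0008,0,0,0],[0,0,0.0008,0,0,0],[0,0,0.0008,0,0,0],[0,0,0.0008,0,0,0]]'
python3 - <<'E'
from plant import r, viewer, workorder, get_state
from h import *
P=[]
for i in range(5):
    c=viewer.capture("wrist");s=get_state()
    z,W=fingers(c,np.zeros(3))
    hx=np.hypot(W[...,0]-.5497,W[...,1]-.242);m=(z>0)&(hx<.019)&(abs(W[...,2]-.073)<.006)&(W[...,0]>.562)
    k=(z>0)&(np.hypot(W[...,0]-.5748,W[...,1]-.3018)<.0045)&(abs(W[...,2]-.073)<.005)
    P.append([np.median(W[m][:,2]),np.median(W[k][:,2]),s["tcp_pos"][2],s["contact_force"][2]])
print(np.round(P,4))
t=viewer.capture("top")
for n,p in dict(narrow=(.538,-.213,.07),).items():
    z,W=fingers(t,np.zeros(3));h=np.hypot(W[...,0]-.538,W[...,1]+.213)
    for a,b,q in ((.012,.019,"narrow top"),(.024,.028,"wide top")):
        m=(h>a)&(h<b)&(z>0);print(q,m.sum(),np.median(W[m][:,2]))
E
```

```text
time_s: 28.48
tcp_pos: [0.5506, 0.241, 0.0412]
eef_rot: [-180.0, -0.0, 0.0]
contact_force: [-1.9, -1.3, 6.2]
gripper_width: 0.0007
gripper_force: 3.7
[[0.0732 0.0733 0.0412 7.4994]
 [0.0731 0.0733 0.0412 6.7181]
 [0.0732 0.0732 0.0412 6.847 ]
 [0.0732 0.0731 0.0412 7.1814]
 [0.0732 0.0732 0.0412 7.0098]]
narrow top 116 0.06959452762198659
wide top 91 0.04977284433302942
```

Head and marker are level (0.0732 each). The ring tops are at 0.070 and 0.050, so both are home. I'm handing in.

```bash
python3 -c "
from plant import r, viewer, workorder, get_state
print(workorder.close_job())"
```

```text
the job is handed in; nothing more can be done
None
```

Job handed in at about 29 s of the 72 s limit: both rings are home on the post and released, and the plunger is held level with the marker pin, about 12 mm down and never near its bottom stop.

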